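Run the draining board out to its red line and hold it

ROBOT

A 6-joint arm with a two-finger parallel gripper is mounted at the origin on the work surface; the furniture and walls round the work are solid. World frame = base frame: x ahead of the robot, y to its left, z up, the work surface at z = 0. Lengths are in m, angles in rad, forces in N, time in s.
With the tool pointing down it reaches from about 0.275 to 0.85 m from the base axis. Payload 19 kg.
Tool frame: the origin (TCP) lies midway between the tips of the shut fingers; the grasp point (between the pads) lies 19 mm behind it; z points along the fingers, y is the line along which they close (so a half turn about z gives the same grasp; the last joint's range is limited). The gripper opens to 85 mm and grips with 20 to 120 N. Pads are 22 mm wide; open, the fingers measure 114 mm over their backs; the gripper's body (76 mm by 85 mm) begins 54 mm behind the grasp point. The pads swing forward as they close: fully open they stand 13 mm farther back than shut.
Start: joints at [1.034, 0.15, 1.437, -0, 1.554, -0.134], TCP at [0.225, 0.529, 0.231] pointing down, gripper open.
Joint ranges: [-2.8, 2.8], [-0.68, 2.1], [0.12, 2.68], [-1.39, 4.53], [0.16, 2.79], [-2.81, 2.81]. Speed limits (rad/s): [1.89, 1.89, 2.22, 3.01, 3.01, 3.01].

INTERFACE

Orientations are given as a rotation vector (axis times angle).
In Python, from rig import env, viewer, job gives the robot as it stands (env), with the cameras (viewer) and the job (job).
- The arm moves only by the shell command python3 shift.py [FORCE], which reads ROWS from standard input. ROWS is a JSON object with one list for each field, all of the same length, 1 to 8, a row being the entries at one place: drx, dry, drz (a rotation vector in normalised numbers (1 is 60 degrees)), x, y, z (the shift in fractions of the full range, 1 being 80 cm), jaw (the opening from 0.0 (shut) to 1.0 (fully open)); each row is the pose to reach, as a shift and turn from the pose commanded when the command began, along the tool's axes at that moment; what a row does not reach only later rows make up. A row lasts 1/12 s, in which the tool goes at most 0.0417 m and 0.125 rad, less where a joint would pass 70% of its speed; a pose out of reach is approached as far as the arm can. The fingers move at their own pace and stop on an object; FORCE is the grip in N (left out, the last holds). Time passes only in rows, so rows that do not move let the fingers close. It prints the time, the measured TCP pose, the force, the opening and the grip force at its end. Shift and turn numbers lie between -1 and 1, and a call with a number outside is refused. Input that does not fit is refused with a message, and nothing moves.
- env.read_state(): the state, without advancing time (a new reading comes with each control period).
- viewer.camera(name): name is "side" or "top"; returns the picture (420x560x3 uint8, red, green, blue); there is no depth.
- viewer.camera_info(name): a dict with "K" (3x3 intrinsics, pixels), "pose" (4x4, takes a point from camera to world coordinates). Camera axes: x right, y down, z forward; pixel columns grow to the right and rows downward; lengths in m; the calibration is good to about 2 mm. A picture is of the moment at which its call begins. camera_info takes no time and is no camera call.
- job.hand_in(): hands the job in; it is judged then, once.
The state is a dict: "time": time; "joint_positions": joint angles; "joint_vel": joint speeds; "effort": joint torques, N m; "eef_pos": TCP position; "ee_rot": TCP orientation; "ft_force": force on the tool from outside, world axes, zero at the start; "wrist_torque": the same for the moment, N m; "finger_gap": opening from 0.0 (shut) to 1.0 (fully open); "grasp_force": force on a finger pad.
Only numpy, scipy, OpenCV 4.12 (cv2) and the standard library are available. Lean on these libraries where they do the work, as an engineer would, in place of code of your own. Each camera call takes 0.05 s, during which the arm holds its last target. There are 200 camera calls.

TASK

Slide the aluminium draining board out along its blue stand, away from the end with the black knob, until the red line across the board is level with the front edge of the stand, so that the glass counting chamber on its outer end is above the petri dish. Keep the board flat between the guide lips and do not shake the glass out of place or disturb the dish and the other things; past halfway the board would tip, so keep hold of it (by the knob, for instance) and finish while still holding it still and level there.

Things in the scene. Friction and masses are not known exactly. Their poses are not given: they have to be found in the camera images.
- stand: Blue bridge-shaped stand, fixed to the bench, 98 x 150 mm, its deck 60 mm above the bench. Origin: centre of its underside. Its +y axis points outward, the way the board is to slide (leftwards as the robot sees it); x lies across. Guide lips 6 mm thick and 6 mm high run along both long sides of the deck, 86 mm apart; both ends are open.
- stand_edge (a point): Middle of the stand's front (outer) edge at deck height: 75 mm from the stand's centre along its +y, 60 mm above the bench.
- board: Loose aluminium board, 80 (x) x 260 (y) x 10 mm, 0.3 to 0.65 kg, on the deck with 3 mm to spare beside each lip; origin: centre of its underside, y outward as the stand's. At the start it overhangs the front edge by 20 to 70 mm. Unheld, it tips beyond about 130 mm; with the red line at the edge it overhangs by 165 mm, and 2 to 5 N down on the knob keep it flat.
- board_mark (a point): Middle of the red line (3 mm wide) that crosses the board's upper face: 35 mm from the board's centre towards the knob, 10 mm above the underside.
- board_knob (a point): Centre of the top of the black round knob, fixed to the board 25 mm from its inner end, 105 mm from its centre: upright cylinder 22 mm in diameter, 44 mm high above the board's upper face (a low flange 32 mm wide and 4 mm high at the foot is only trim).
- board_pad (a point): Centre of the black pad on the board's upper face, 75 mm from the board's centre on the outer half, where the glass lies.
- chamber: Loose glass counting chamber, 30 x 75 x 4 mm (long side along y), 30 g, lying on the pad; origin at the centre of its underside.
- dish: Petri dish, 63 mm in diameter and 14 mm high, loose on the bench in front of the stand, where the glass will hang above it; origin at the centre of its underside.
- stain_bottle_rose: Bystander: dropper bottle with a red top, 39 mm wide, 118 mm high; origin under its centre.
- stain_bottle_violet: Bystander: dropper bottle with violet contents and white top, 47 mm wide, 104 mm high; origin under its centre.
- tape: Bystander: roll of tape lying flat, 68 mm in diameter, 18 mm high; origin under its centre.

How it is judged:
By the outcome, as a careful person would: the job done as asked, in the order asked, and still so for the second after the job is handed in, while the arm keeps its last pose, push and grip.
It also fails if it takes over 32 s, if anything falls off the work surface, if the arm or the gripper's body presses on something with over 40 N, if the wrist force passes 120 N, or if a joint passes its speed limit or range.

## Working session

There is one attempt and no reset: what is moved stays moved. The work goes in short steps, Python scripts to look and compute and a shell command to move; the robot and the scene stay as the last step left them, time stands still between calls to the robot, and variables do not carry over. Pictures are saved under pics/ and viewed, at most 13 in all, crops included, and the job is handed in when it is done.

```bash
ls; mkdir -p pics; python3 - <<'E'
from rig import env, viewer, job
import cv2,numpy as np
for n in("side","top"):
    cv2.imwrite(f"pics/{n}0.png",viewer.camera(n)[:,:,::-1]); i=viewer.camera_info(n); print(n,np.round(i["K"],1).tolist(),np.round(i["pose"],4).tolist())
s=env.read_state(); print({k:np.round(v,3).tolist() for k,v in s.items()})
E
```

```text
pics
rig.py
shift.py
side [[499.3, 0.0, 284.7], [0.0, 499.3, 214.2], [0.0, 0.0, 1.0]] [[-0.6333, 0.6563, -0.4101, 0.9105], [0.7738, 0.5266, -0.3521, 0.3971], [-0.0152, -0.5403, -0.8413, 1.1651], [0.0, 0.0, 0.0, 1.0]]
top [[425.1, 0.0, 280.8], [0.0, 425.1, 217.0], [0.0, 0.0, 1.0]] [[-0.0128, -0.9958, 0.0907, 0.276], [-0.9999, 0.0119, -0.0109, -0.0383], [0.0098, -0.0908, -0.9958, 1.4663], [0.0, 0.0, 0.0, 1.0]]
{'time': 0.1, 'joint_positions': [1.034, 0.151, 1.438, 0.0, 1.554, -0.134], 'joint_vel': [0.002, -0.002, -0.002, -0.001, -0.001, 0.0], 'effort': [0.005, -71.437, -57.179, -0.0, 0.007, -0.0], 'eef_pos': [0.225, 0.529, 0.231], 'ee_rot': [-0.628, -3.078, 0.002], 'ft_force': [1.348, 0.786, -0.662], 'wrist_torque': [-0.021, -0.019, 0.043], 'grasp_force': 0.0, 'finger_gap': 1.001}
```

View pics/top0.png

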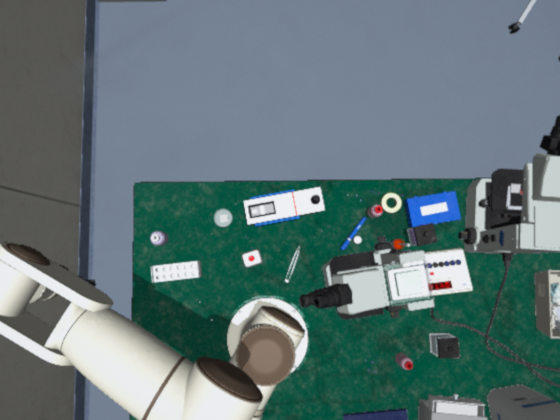

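View pics/side0.png

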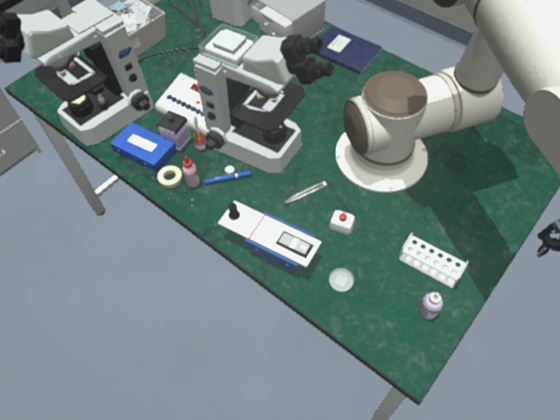

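Both views show the board: in the top view from (244,212) to (325,198), with the knob at (315,199). I'll zoom in on it.

```bash
python3 - <<'E'
import cv2,numpy as np
t=cv2.imread("pics/top0.png")[178:238,200:340]; s=cv2.imread("pics/side0.png")[190:290,205:365]
cv2.imwrite("pics/tc.png",cv2.resize(t,None,fx=5,fy=5,interpolation=cv2.INTER_CUBIC))
cv2.imwrite("pics/sc.png",cv2.resize(s,None,fx=5,fy=5,interpolation=cv2.INTER_CUBIC))
E
```

```text
(no output)
```

View pics/tc.png

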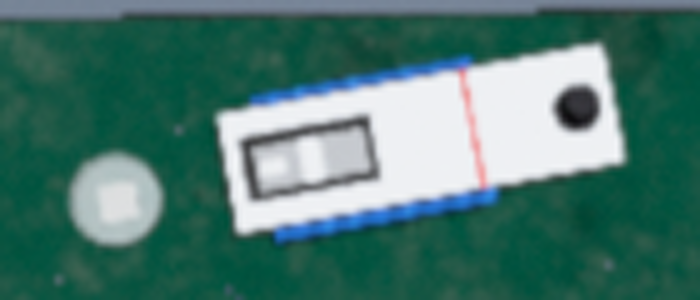

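View pics/sc.png

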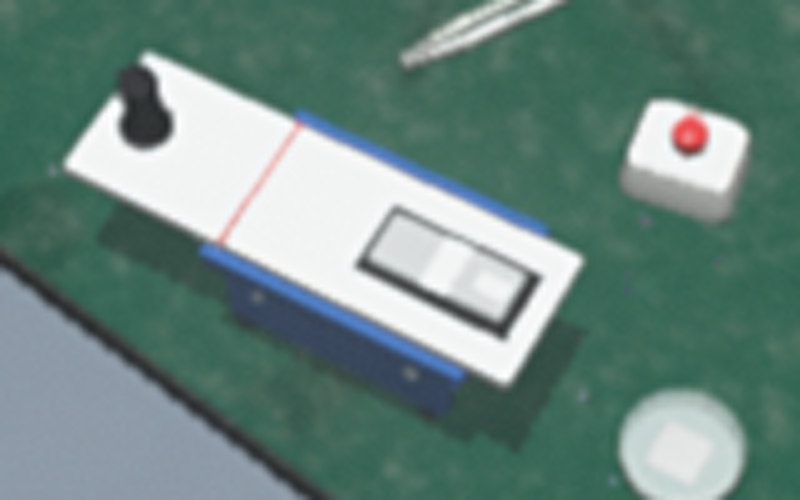

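```bash
cat > fit.py <<'E'
from rig import env, viewer, job
import numpy as np
from scipy.optimize import least_squares
I={n:viewer.camera_info(n) for n in("side","top")}
def proj(n,P):
    T=np.linalg.inv(np.array(I[n]["pose"])); q=np.array(I[n]["K"])@(T[:3,:3]@P+T[:3,3]); return q[:2]/q[2]
def unc(n,uv,off): return (np.array(uv)+.5)/5-.5+off
def world(p,l): c,s=np.cos(p[2]),np.sin(p[2]); return np.array([p[0]+c*l[0]-s*l[1],p[1]+s*l[0]+c*l[1],l[2]])
def at(n,uv,z):
    P=np.array(I[n]["pose"]); d=P[:3,:3]@np.linalg.solve(I[n]["K"],[*uv,1]); return P[:3,3]+d*(z-P[2,3])/d[2]
E
cat > f0.py <<'E'
from fit import *
B={"top":{(40,130):(217,113),(-40,130):(236,235),(40,-130):(603,44),(-40,-130):(626,163),(40,-35):(462,68),(-40,-35):(485,188)},
"side":{(40,130):(510,387),(-40,130):(584,262),(40,-130):(65,165),(-40,-130):(147,50),(40,-35):(221,243),(-40,-35):(299,124)}}
S={"top":{(49,75):(250,97),(49,-75):(471,57),(-49,75):(277,241),(-49,-75):(497,201)},
"side":{(49,-75):(203,250),(49,75):(463,378),(-49,-75):(299,110),(-49,75):(549,228)}}
O={"top":np.array([200,178]),"side":np.array([205,190])}
K={"top":(577,103),"side":(136,78)}
def res(p,cams=("top","side")):
    r=[]
    for n in cams:
        for k,v in B[n].items(): r.append(proj(n,world(p[:3],(k[0]/1e3,k[1]/1e3,.07)))-unc(n,v,O[n]))
        for k,v in S[n].items(): r.append(proj(n,world(p[3:],(k[0]/1e3,k[1]/1e3,.066)))-unc(n,v,O[n]))
    return np.ravel(r)
for cams in(("top",),("side",),("top","side")):
    r=least_squares(res,[.55,.0,.1,.55,0,.1],args=(cams,)); p=r.x
    m=world(p[:3],(0,-.035,0)); e=world(p[3:],(0,.075,0)); u=np.array([-np.sin(p[5]),np.cos(p[5])])
    print(cams,np.round(p,4),"rms",np.sqrt(np.mean(r.fun**2)).round(2),"knob",world(p[:3],(0,-.105,.114)).round(4),"togo",((e-m)[:2]@u).round(4))
for n in K: print(n,"knob",at(n,unc(n,K[n],O[n]),.114).round(4))
s=env.read_state()
from scipy.spatial.transform import Rotation as R
print(R.from_rotvec(s["ee_rot"]).as_matrix().round(3), s["eef_pos"])
for n,uv in(("dish top",(115,200)),):print(n,at("top",unc("top",uv,O["top"]),.014))
E
python3 f0.py
```

```text
('top',) [ 0.4421 -0.0641  0.1689  0.4359 -0.0327  0.1691] rms 0.21 knob [ 0.4598 -0.1676  0.114 ] togo 0.1419
('side',) [ 0.4442 -0.059   0.1685  0.4366 -0.0277  0.1784] rms 0.35 knob [ 0.4618 -0.1625  0.114 ] togo 0.1421
('top', 'side') [ 0.4432 -0.0612  0.1682  0.4361 -0.0298  0.1745] rms 0.67 knob [ 0.4608 -0.1647  0.114 ] togo 0.1422
top knob [ 0.4584 -0.1636  0.114 ]
side knob [ 0.4614 -0.1647  0.114 ]
[[-0.92   0.392 -0.001]
 [ 0.392  0.92  -0.001]
 [ 0.    -0.001 -1.   ]] [0.22529705 0.52880359 0.23077631]
dish top [0.40855502 0.14522189 0.014     ]
```

```bash
python3 - <<'E'
from fit import *
def tri(t,s):
    f=lambda P:np.r_[proj("top",P)-t,proj("side",P)-s]
    r=least_squares(f,[.3,-.2,.1]);print(r.x.round(3),np.abs(r.fun).max().round(1))
tri((305,299),(329,70))   # nearest eyepiece tip
tri((320,290),(310,42))
tri((377,208),(187,161))  # rose top
tri((390,202),(169,176))
tri((382,247),(270,155))
E
python3 -c "
c,s=-.488,-.546
print(c/2,s/2)"
```

```text
[ 0.164 -0.104  0.38 ] 1.9
[ 0.193 -0.137  0.46 ] 1.1
[ 0.426 -0.365  0.102] 0.0
[ 0.456 -0.432  0.01 ] 0.1
[ 0.242 -0.326 -0.007] 24.4
-0.244 -0.273
```

Careful with the scale: shifts go in shares of 80 cm and turns go in shares of 60 degrees. That gives: -0.243 m is -0.3038, -0.217 m is -0.2713, -0.573 rad is -0.5472.

```bash
echo '{"drx": [0, 0, 0, 0, 0, 0, 0, 0], "dry": [0, 0, 0, 0, 0, 0, 0, 0], "drz": [-0.1146, -0.2292, -0.3438, -0.4584, -0.5472, -0.5472, -0.5472, -0.5472], "x": [-0.0338, -0.0675, -0.1013, -0.135, -0.1688, -0.2038, -0.2375, -0.2713], "y": [-0.0375, -0.075, -0.1138, -0.1513, -0.1888, -0.2275, -0.265, -0.3038], "z": [0, 0, 0, 0, 0, 0, 0, 0], "jaw": [1, 1, 1, 1, 1, 1, 1, 1]}' | python3 shift.py 60
```

```text
time: 0.77
eef_pos: [0.326, 0.2296, 0.2311]
ee_rot: [-0.269, 3.13, -0.0]
ft_force: [1.2, -0.4, 0.3]
finger_gap: 1.001
grasp_force: 0.0
```

```bash
python3 - <<'E'
from rig import env, viewer, job
import cv2,numpy as np
a=np.hstack([viewer.camera("top"),viewer.camera("side")])
cv2.imwrite("pics/m1.png",cv2.resize(a,(800,300))[:,:,::-1]); print(np.round(env.read_state()["joint_positions"],3))
E
```

```text
[ 4.120e-01 -2.280e-01  1.802e+00 -1.000e-03  1.568e+00 -1.322e+00]
```

View pics/m1.png

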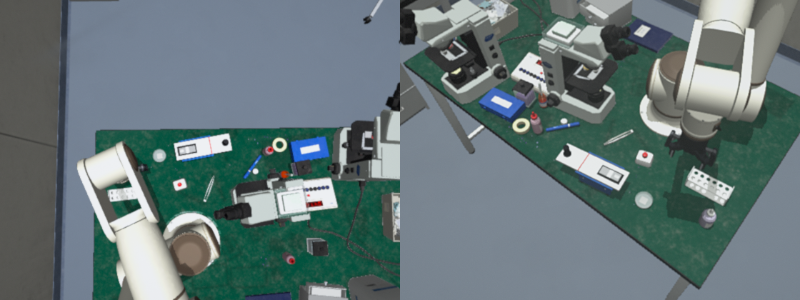

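```bash
python3 - <<'E'
from fit import *
for z in(.3,.4,.5,.6,.7,.8): print(z,(proj("top",np.array([.326,.23,z]))*.714).round(),(proj("side",np.array([.326,.23,z]))*.714+[400,0]).round())
E
```

```text
0.3 [127. 170.] [692. 151.]
0.4 [121. 169.] [699. 131.]
0.5 [113. 168.] [708. 106.]
0.6 [103. 166.] [718.  76.]
0.7 [ 91. 164.] [731.  39.]
0.8 [ 75. 161.] [748.  -9.]
```

```bash
python3 - <<'E'
import cv2,numpy as np
t=cv2.imread("pics/top0.png")[240:320,295:395]; s=cv2.imread("pics/side0.png")[20:100,240:340]
cv2.imwrite("pics/ec.png",np.hstack([cv2.resize(x,None,fx=4,fy=4,interpolation=cv2.INTER_CUBIC) for x in(t,s)]))
E
```

```text
(no output)
```

View pics/ec.png

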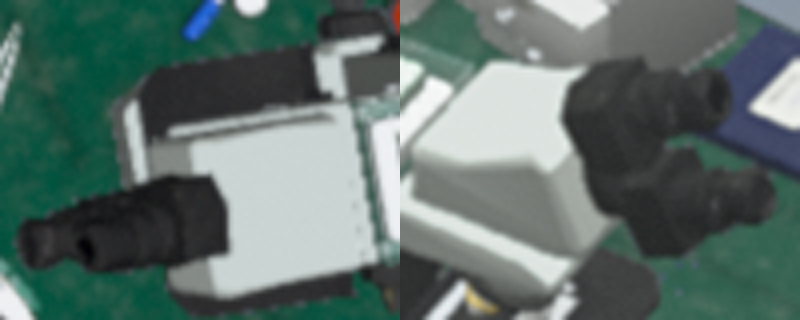

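```bash
python3 - <<'E'
from fit import *
def tri(t,s):
    t=(np.array(t)+.5)/4-.5+[295,240]; s=(np.array(s)-[400,0]+.5)/4-.5+[240,20]
    f=lambda P:np.r_[proj("top",P)-t,proj("side",P)-s]
    r=least_squares(f,[.3,-.2,.1]);print(r.x.round(3),np.abs(r.fun).max().round(1))
A,B=(22,243),(85,248);a,b=(770,190),(718,95)
for t in(A,B):
    for s in(a,b): tri(t,s)
tri((200,190),(640,75)); tri((225,250),(600,190))
E
```

```text
[ 0.163 -0.094  0.394] 0.8
[ 0.18  -0.104  0.463] 5.7
[ 0.148 -0.121  0.37 ] 6.9
[ 0.166 -0.13   0.443] 0.3
[ 0.189 -0.185  0.445] 7.0
[ 0.147 -0.233  0.308] 1.4
```

In the tool's units: -0.28 m is -0.35, -0.245 m is -0.3063.

```bash
echo '{"drx": [0, 0, 0, 0, 0, 0, 0, 0], "dry": [0, 0, 0, 0, 0, 0, 0, 0], "drz": [0, 0, 0, 0, 0, 0, 0, 0], "x": [-0.0075, -0.0138, -0.0213, -0.0275, -0.035, -0.0413, -0.0488, -0.055], "y": [-0.0438, -0.0875, -0.1313, -0.175, -0.2188, -0.2625, -0.3063, -0.35], "z": [0, 0, 0, 0, 0, 0, 0, 0], "jaw": [1, 1, 1, 1, 1, 1, 1, 1]}' | python3 shift.py && echo '{"drx": [0, 0, 0, 0, 0, 0], "dry": [0, 0, 0, 0, 0, 0], "drz": [0, 0, 0, 0, 0, 0], "x": [-0.0063, -0.0125, -0.0188, -0.0268, -0.0268, -0.0268], "y": [-0.0413, -0.0825, -0.1238, -0.1646, -0.1646, -0.1646], "z": [0, 0, 0, 0, 0, 0], "jaw": [1, 1, 1, 1, 1, 1]}' | python3 shift.py; python3 - <<'E'
from rig import env, viewer, job
import cv2,numpy as np
from scipy.spatial.transform import Rotation as R
a=np.hstack([viewer.camera("top"),viewer.camera("side")])
cv2.imwrite("pics/m2.png",cv2.resize(a,(800,300),interpolation=cv2.INTER_AREA)[:,:,::-1]); s=env.read_state(); print(np.round(s["joint_positions"],3),np.round(s["effort"],1),s["eef_pos"]);print(R.from_rotvec(s["ee_rot"]).as_matrix().round(3))
E
```

```text
time: 1.53
eef_pos: [0.4172, -0.0386, 0.2312]
ee_rot: [-0.267, 3.13, 0.0]
ft_force: [0.8, 0.6, 0.0]
finger_gap: 1.002
grasp_force: 0.0
time: 2.03
eef_pos: [0.4606, -0.1641, 0.2305]
ee_rot: [0.264, -3.129, -0.002]
ft_force: [-0.6, 0.4, -0.4]
finger_gap: 1.001
grasp_force: 0.0
[-0.498 -0.031  1.63   0.     1.544 -2.239] [ -1.8 -52.2 -57.5  -0.1  -0.1  -0. ] [ 0.46026036 -0.16262071  0.2310275 ]
[[-0.986 -0.17  -0.001]
 [-0.17   0.986  0.   ]
 [ 0.001  0.001 -1.   ]]
```

View pics/m2.png

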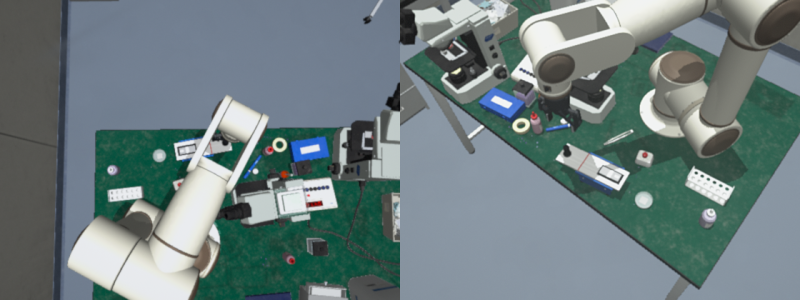

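In the tool's units: 0.09 m is 0.1125, 0.08 m is 0.1.

```bash
echo '{"drx": [0, 0, 0, 0, 0, 0], "dry": [0, 0, 0, 0, 0, 0], "drz": [0, 0, 0, 0, 0, 0], "x": [0, 0, 0, 0, 0, 0], "y": [-0.0013, -0.0013, -0.0013, -0.0013, -0.0013, -0.0013], "z": [0.025, 0.05, 0.075, 0.1, 0.1125, 0.1125], "jaw": [1, 1, 1, 1, 1, 1]}' | python3 shift.py; python3 - <<'E'
from rig import env, viewer, job
import cv2,numpy as np
a=np.hstack([viewer.camera("top")[130:340,150:430],viewer.camera("side")[20:230,130:410]])
cv2.imwrite("pics/m3.png",cv2.resize(a,(800,300),interpolation=cv2.INTER_CUBIC)[:,:,::-1]); s=env.read_state(); print(np.round(s["joint_positions"],3),np.round(s["effort"],1),s["eef_pos"],s["ft_force"])
E
```

```text
time: 2.63
eef_pos: [0.4597, -0.163, 0.1397]
ee_rot: [0.269, -3.128, -0.002]
ft_force: [-1.6, -0.3, -0.3]
finger_gap: 1.0
grasp_force: 0.0
[-0.499  0.019  1.762 -0.     1.359 -2.241] [  0.2 -54.  -51.8   0.   -0.2   0. ] [ 0.4607478  -0.16385097  0.14218546] [-0.20561902  0.06378622  0.02565558]
```

View pics/m3.png

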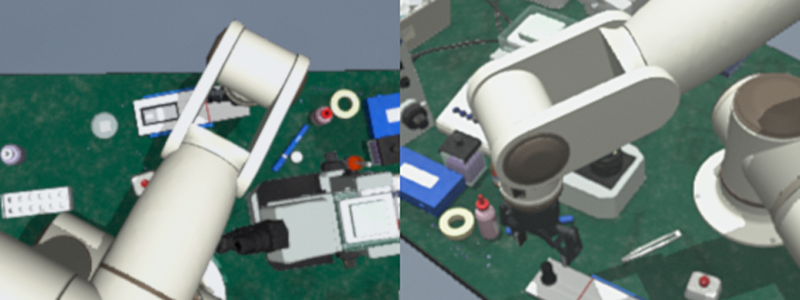

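The hand is above the knob with its fingers straddling it, and the forearm isn't touching anything. I'll go on down.

In the tool's units: 0.036 m is 0.045, 0.024 m is 0.03.

```bash
echo '{"drx": [0, 0, 0, 0], "dry": [0, 0, 0, 0], "drz": [0, 0, 0, 0], "x": [0, 0, 0, 0], "y": [0, 0, 0, 0], "z": [0.015, 0.03, 0.045, 0.045], "jaw": [1, 1, 1, 1]}' | python3 shift.py; C='from rig import env, viewer, job
import numpy as np
s=env.read_state(); print(*[np.round(s[k],3) for k in("effort","joint_positions","eef_pos","ft_force")])'; python3 -c "$C"; echo '{"drx": [0, 0, 0], "dry": [0, 0, 0], "drz": [0, 0, 0], "x": [0, 0, 0], "y": [0, 0, 0], "z": [0.015, 0.0275, 0.0275], "jaw": [1, 1, 1]}' | python3 shift.py;python3 -c "$C"
```

```text
time: 3.07
eef_pos: [0.4603, -0.164, 0.1048]
ee_rot: [0.267, -3.129, -0.001]
ft_force: [-0.3, 0.6, -0.3]
finger_gap: 0.998
grasp_force: 0.0
[-8.5000e-02 -5.8451e+01 -5.3772e+01 -3.0000e-03 -1.0710e+00 -2.0000e-03] [-0.5    0.051  1.809 -0.     1.282 -2.241] [ 0.46  -0.164  0.105] [-0.321  0.559 -0.343]
time: 3.32
eef_pos: [0.4602, -0.164, 0.0826]
ee_rot: [0.267, -3.129, -0.001]
ft_force: [-0.4, 0.5, 0.1]
finger_gap: 1.0
grasp_force: 0.0
[-3.7000e-02 -5.9644e+01 -5.3002e+01  2.0000e-03 -8.6300e-01  2.0000e-03] [-0.5    0.073  1.835 -0.     1.235 -2.241] [ 0.46  -0.164  0.083] [-0.394  0.473  0.104]
```

```bash
echo '{"drx": [0, 0, 0, 0, 0, 0, 0, 0], "dry": [0, 0, 0, 0, 0, 0, 0, 0], "drz": [0, 0, 0, 0, 0, 0, 0, 0], "x": [0, 0, 0, 0, 0, 0, 0, 0], "y": [0, 0, 0, 0, 0, 0, 0, 0], "z": [0, 0, 0, 0, 0, 0, 0, 0], "jaw": [0.8, 0.6, 0.45, 0.38, 0.34, 0.31, 0.29, 0.27]}' | python3 shift.py 40; echo '{"drx": [0, 0, 0, 0, 0, 0, 0], "dry": [0, 0, 0, 0, 0, 0, 0], "drz": [0, 0, 0, 0, 0, 0, 0], "x": [0, 0, 0, 0, 0, 0, 0], "y": [0, 0, 0, 0, 0, 0, 0], "z": [0, 0, 0, 0, 0, 0, 0], "jaw": [0.25, 0.23, 0.2, 0.1, 0, 0, 0]}' | python3 shift.py
```

```text
time: 3.98
eef_pos: [0.4605, -0.1644, 0.0834]
ee_rot: [0.267, -3.13, 0.0]
ft_force: [0.3, -0.6, 0.8]
finger_gap: 0.273
grasp_force: 0.0
time: 4.57
eef_pos: [0.4606, -0.1644, 0.0834]
ee_rot: [-0.267, 3.13, -0.0]
ft_force: [-1.7, -1.3, 3.8]
finger_gap: 0.244
grasp_force: 39.2
```

In the tool's units: 0.032 m is 0.04, 0.031 m is 0.0388.

```bash
echo '{"drx": [0, 0, 0, 0, 0, 0, 0, 0], "dry": [0, 0, 0, 0, 0, 0, 0, 0], "drz": [0, 0, 0, 0, 0, 0, 0, 0], "x": [0, 0, 0, 0, 0, 0, 0, 0], "y": [0.0025, 0.0075, 0.0138, 0.0213, 0.0288, 0.035, 0.0388, 0.04], "z": [0, 0, 0, 0, 0, 0, 0, 0], "jaw": [0, 0, 0, 0, 0, 0, 0, 0]}' | python3 shift.py; echo '{"drx": [0, 0, 0, 0, 0, 0, 0, 0], "dry": [0, 0, 0, 0, 0, 0, 0, 0], "drz": [0, 0, 0, 0, 0, 0, 0, 0], "x": [0, 0, 0, 0, 0, 0, 0, 0], "y": [0.0025, 0.0088, 0.0175, 0.0275, 0.0363, 0.0425, 0.045, 0.045], "z": [0, 0, 0, 0, 0, 0, 0, 0], "jaw": [0, 0, 0, 0, 0, 0, 0, 0]}' | python3 shift.py
```

```text
time: 5.23
eef_pos: [0.4553, -0.1327, 0.0835]
ee_rot: [-0.267, 3.13, -0.001]
ft_force: [1.5, -5.1, 3.8]
finger_gap: 0.245
grasp_force: 39.2
time: 5.9
eef_pos: [0.4491, -0.097, 0.0835]
ee_rot: [-0.268, 3.13, 0.0]
ft_force: [-0.4, 1.0, 8.1]
finger_gap: 0.244
grasp_force: 39.6
```

In the tool's units: 0.036 m is 0.045, 0.034 m is 0.0425.

```bash
echo '{"drx": [0, 0, 0, 0, 0, 0, 0, 0], "dry": [0, 0, 0, 0, 0, 0, 0, 0], "drz": [0, 0, 0, 0, 0, 0, 0, 0], "x": [0, 0, 0, 0, 0, 0, 0, 0], "y": [0.0025, 0.0088, 0.0175, 0.0275, 0.0363, 0.0425, 0.045, 0.045], "z": [0, 0, 0, 0, 0, 0, 0, 0], "jaw": [0, 0, 0, 0, 0, 0, 0, 0]}' | python3 shift.py; echo '{"drx": [0, 0, 0, 0, 0, 0, 0, 0], "dry": [0, 0, 0, 0, 0, 0, 0, 0], "drz": [0, 0, 0, 0, 0, 0, 0, 0], "x": [0, 0, 0, 0, 0, 0, 0, 0], "y": [0.0025, 0.0075, 0.0138, 0.0213, 0.0275, 0.0325, 0.035, 0.035], "z": [0, 0, 0, 0, 0, 0, 0, 0], "jaw": [0, 0, 0, 0, 0, 0, 0, 0]}' | python3 shift.py
python3 - <<'E'
from rig import env, viewer, job
import cv2,numpy as np
t=viewer.camera("top"); s=viewer.camera("side")
cv2.imwrite("pics/t4.png",t[:,:,::-1]);cv2.imwrite("pics/s4.png",s[:,:,::-1])
a=np.vstack([np.hstack([t[170:245,180:330],s[190:265,215:365]]),np.hstack([s[230:305,235:385],t[190:265,100:250]])])
cv2.imwrite("pics/m4.png",cv2.resize(t[178:238,180:320],None,fx=5,fy=5,interpolation=cv2.INTER_CUBIC)[:,:,::-1])
S=cv2.resize(s[195:305,220:380],None,fx=5,fy=5,interpolation=cv2.INTER_CUBIC)[:,:,::-1]; T=cv2.resize(t[178:238,180:320],None,fx=5,fy=5,interpolation=cv2.INTER_CUBIC)[:,:,::-1]
cv2.imwrite("pics/ms.png",S); cv2.imwrite("pics/mt.png",T)
E
```

```text
time: 6.57
eef_pos: [0.443, -0.0616, 0.0835]
ee_rot: [-0.268, 3.13, 0.0]
ft_force: [-0.6, 0.2, 8.5]
finger_gap: 0.25
grasp_force: 39.7
time: 7.23
eef_pos: [0.4383, -0.0341, 0.0835]
ee_rot: [-0.267, 3.13, -0.0]
ft_force: [0.1, -1.0, 7.3]
finger_gap: 0.241
grasp_force: 39.6
```

View pics/ms.png

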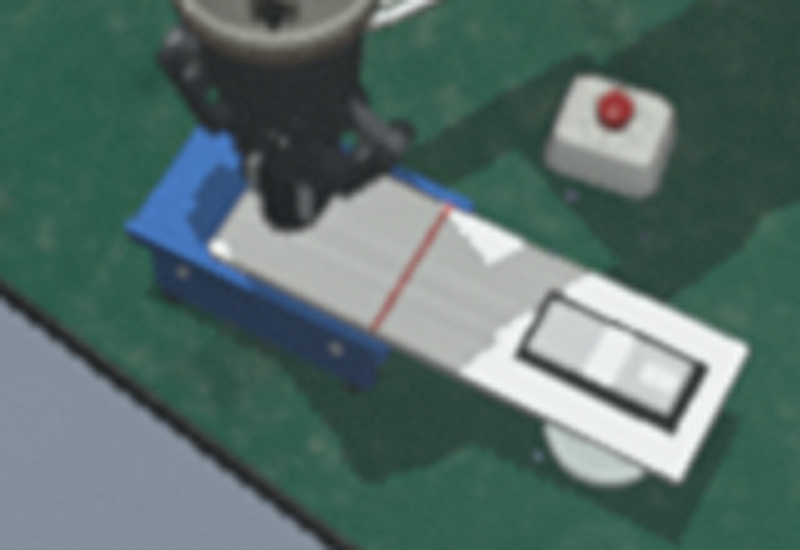

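```bash
python3 - <<'E'
from fit import *
O=np.array([220,195]); w=lambda uv,z: at("side",unc("side",uv,O),z)
u=np.array([-np.sin(.172),np.cos(.172),0])
m=[w((449,207),.07)@u,w((373,328),.07)@u]; e=[w((470,205),.066)@u,w((387,349),.066)@u]; o=[w((748,347),.07)@u,w((684,482),.07)@u]
p=np.array([.4366,-.0277]); es=(p+.075*u[:2])@u[:2]
print("mark",m,"edge",e,"edge fit0",es,"mark from outer end",np.mean(o)-.165)
E
```

```text
mark [np.float64(-0.0378046230791128), np.float64(-0.03828225396642622)] edge [np.float64(-0.0300104145792109), np.float64(-0.027679375397884898)] edge fit0 -0.02701674866352339 mark from outer end -0.03654491269483798
```

View pics/mt.png

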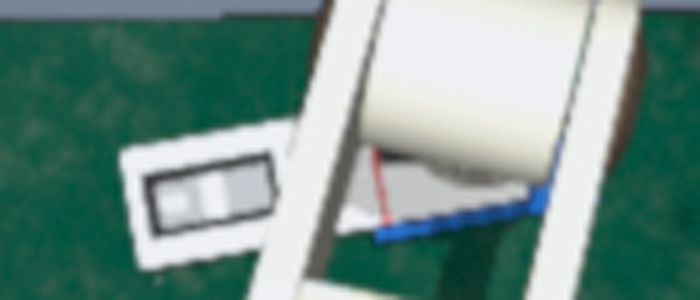

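```bash
python3 - <<'E'
from fit import *
u=np.array([-np.sin(.17),np.cos(.17),0])
def w(n,uv,O,z): return at(n,unc(n,uv,np.array(O)),z)@u
t0=[w("top",x,(200,178),.07) for x in((217,113),(236,235))]; t1=[w("top",x,(180,178),.07) for x in((120,152),(140,271))]
s0=[w("side",x,(205,190),.07) for x in((510,387),(584,262),(221,243),(299,124))]; s1=[w("side",x,(220,195),.07) for x in((684,482),(748,347),(373,328),(449,207))]
print(np.subtract(t1,t0),np.subtract(s1,s0))
E
```

```text
[0.13224078 0.13058679] [0.13278617 0.13023071 0.13068563 0.13312667]
```

In the tool's units: 0.0097 m is 0.0121, 0.008 m is 0.01.

```bash
echo '{"drx": [0, 0, 0, 0, 0, 0, 0], "dry": [0, 0, 0, 0, 0, 0, 0], "drz": [0, 0, 0, 0, 0, 0, 0], "x": [0, 0, 0, 0, 0, 0, 0], "y": [0.0025, 0.0063, 0.01, 0.0121, 0.0121, 0.0121, 0.0121], "z": [0, 0, 0, 0, 0, 0, 0], "jaw": [0, 0, 0, 0, 0, 0, 0]}' | python3 shift.py
python3 - <<'E'
from rig import env, viewer, job
import cv2
s=viewer.camera("side")
cv2.imwrite("pics/m5.png",cv2.resize(s[215:290,250:380],None,fx=6,fy=6,interpolation=cv2.INTER_CUBIC)[:,:,::-1])
E
```

```text
time: 7.92
eef_pos: [0.4368, -0.0248, 0.0835]
ee_rot: [-0.267, 3.13, -0.0]
ft_force: [1.2, -2.1, 6.6]
finger_gap: 0.237
grasp_force: 39.5
```

View pics/m5.png

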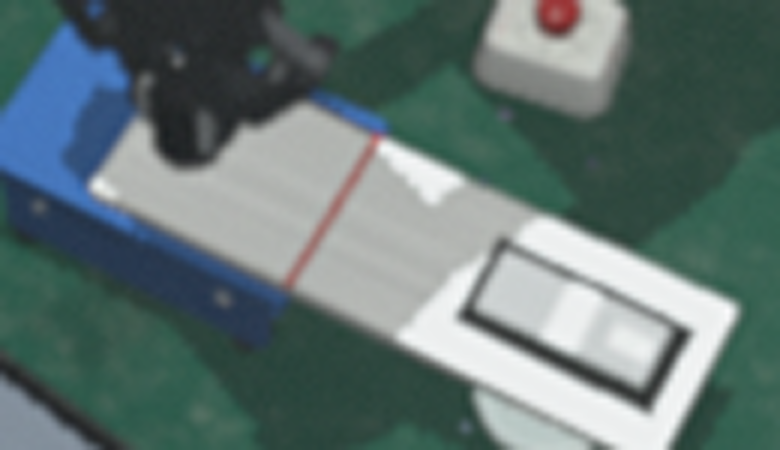

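```bash
python3 - <<'E'
from fit import *
u=np.array([-np.sin(.172),np.cos(.172),0])
w=lambda uv,z: at("side",(np.array(uv)+.5)/6-.5+[250,215],z)@u
print(w((378,137),.07),w((288,285),.07),w((386,128),.066),w((386,133),.066),w((286,298),.066),"outer",w((741,308),.07)-.165)
E
```

```text
-0.02882593495047838 -0.028516783501180833 -0.028874064188299978 -0.027738740760337065 -0.027339760016442338 outer -0.027626691649440954
```

In the tool's units: 0.0008 m is 0.001, 0.0004 m is 0.0005.

```bash
echo '{"drx": [0, 0, 0, 0, 0, 0], "dry": [0, 0, 0, 0, 0, 0], "drz": [0, 0, 0, 0, 0, 0], "x": [0, 0, 0, 0, 0, 0], "y": [0.0005, 0.001, 0.001, 0.001, 0.001, 0.001], "z": [0, 0, 0, 0, 0, 0], "jaw": [0, 0, 0, 0, 0, 0]}' | python3 shift.py && python3 -c "
from rig import env, viewer, job
print(job.hand_in())"
```

```text
time: 8.47
eef_pos: [0.4367, -0.0244, 0.0836]
ee_rot: [-0.267, 3.13, -0.001]
ft_force: [0.9, -6.3, 5.4]
finger_gap: 0.245
grasp_force: 39.5
the job is handed in; nothing more can be done
None
```

I slid the board out about 142 mm and handed the job in at 8.5 s, with the red line within about 1 mm of level with the stand's front edge by my camera measurement. The gripper is still holding the knob; the last picture, before a final nudge of under 1 mm, showed the glass still on its pad with the dish under the board's outer end. No verdict was returned.

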